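# Set up the copy carver for a batch of hands

### The arm

A 7-joint arm with a two-finger parallel gripper is mounted at the origin on the work surface. World frame = base frame: x ahead of the robot, y to its left, z up, the work surface at z = 0. Lengths are in m, angles in rad, forces in N, time in s.
With the tool pointing down it reaches from about 0.35 to 0.9 m from the base axis. Payload 8.1 kg.
Tool frame: the origin (TCP) lies midway between the tips of the shut fingers; the grasp point (between the pads) lies arm.tcp_to_grasp behind it (arm.tcp_to_grasp is the distance from the TCP to the grasp point, in m); z points along the fingers, y is the line along which they close (so a half turn about z gives the same grasp; the last joint's range is limited). The gripper opens to 92 mm and grips with 3 to 60 N. Pads are 19 mm wide; open, the fingers measure 130 mm over their backs; the gripper's body (75 mm by 190 mm) begins 47 mm behind the grasp point.
Start: joints at [1.101, 0.434, 0.025, 1.573, -0.012, 1.134, -0.075], TCP at [0.224, -0.583, 0.227] pointing down, gripper open.
Joint ranges: [-2.62, 2.62], [-0.44, 2.09], [-1.27, 1.32], [0.08, 2.57], [-1.32, 4.46], [0.12, 2], [-2.74, 2.74]. Speed limits (rad/s): [2.22, 2.22, 3.01, 3.01, 3.14, 3.14, 3.14].

### API

Orientations are given as a rotation vector (axis times angle).
In Python, from cell import observe, get_image, arm gives the robot as it stands. The module is installed in compiled form; this text tells all that it offers.
- The arm moves only by the tool drive_tool, never from a script. Its argument "steps" is a list of rows, each a list of 5 numbers: the closure, from 0 (fully open) to 1 (shut), then the shift along the world's x, y, z in mm, then the turn about the world's z in rad. In form: [[hand, x, y, z, roll], ...]. A call has 1 to 20 rows; each row shifts and turns the commanded pose from where the row before left it; what a row does not reach is not made up. A row lasts 1/12 s, in which the tool goes at most 41.7 mm and 7.16 degrees, less where a joint would pass 70% of its speed; a pose out of reach is approached as far as the arm can. A call with a gripper value outside its range is refused whole. The fingers move at their own pace and stop on an object; "grip_force" is the grip in N (left out, the last holds). Time passes only in rows, so rows that do not move let the fingers close. It gives the time, the measured TCP pose, the force, the opening and the grip force at its end, in the units of the state.
- observe(): the state, without advancing time (a new reading comes with each control period).
- get_image(name): name is "side" or "top"; returns a dict with "image" (384x512x3 uint8, red, green, blue), "vfov" (degrees; the focal length in pixels is half the picture's height over the tangent of half this angle, whatever the lens; pixels are square), "cx", "cy" (the principal point, pixels), "k1" (the pictures are not rectified: a ray, as slopes to the right and down, at radius r is drawn at 1 + k1 r^2 times it, then the intrinsics apply), "xyz" and "attitude" of the camera in the world. Camera axes: x right, y down, z forward; pixel columns grow to the right and rows downward; lengths in m; the calibration is good to about 2 mm. A picture is of the moment at which its call begins. There is no depth.
- arm.sign_off(): hands the job in; it is judged then, once.
The state is a dict: "clock": time; "joints": joint angles; "dq": joint speeds; "joint_efforts": joint torques, N m; "position": TCP position; "ee_rot": TCP orientation; "force": force on the tool from outside, world axes, zero at the start; "ft_torque": the same for the moment, N m; "width": opening from 0.0 (shut) to 1.0 (fully open); "gripper_force": force on a finger pad.
Only numpy, scipy, OpenCV 4.12 (cv2) and the standard library are available. Lean on these libraries where they do the work, as an engineer would, in place of code of your own. Each camera call takes 0.05 s, during which the arm holds its last target. There are 200 camera calls.

### The job

First turn the count selector of the copy-carving machine back to its zero click. With it at zero, stand the plaster master hand upright in the middle of the round plate, handling it gently because plaster chips, and stand every roughed-out wooden hand upright in the sloped feed lane so that they have slid down in a single file to the stop. Only then turn the selector as many clicks clockwise as there are wooden hands in the lane; leave the mallet, the gouge and the wax jar alone.

Things in the scene. Friction and masses are not known exactly. Their poses are not given: they have to be found in the camera images.
- selector (a joint): count selector angle (rad): 0 at the zero click, growing clockwise seen from above. Seven clicks, 0 to 6, pi/6 (30 degrees) apart, end stops just outside the first and last. Between clicks it springs into the nearer one; moving on takes about 0.15 N m. It starts at click 2, 3, 4 or 5
- selector_grip (a point): on the selector's upright axis, 68 mm above the bench: the height to grip. Black bar handle 60 long, 14 thick, 48 to 84 mm above the bench, on a 60 mm disc, on a fixed green box 100 x 100 x 40 mm, right or left of the work. Turns with the bar: x along the bar, y across it (grip along y), z up. White line on the bar: its pointing end (-x); white marks on the box: the clicks, zero the broad one
- plate_top (a point): centre of the top face of the round aluminium plate (110 mm across, top 16 mm above the bench, on a black foot of 124 mm) for the master model; fixed, right or left of the work
- model_center (a point): plaster master: white hand upright on a plinth, 131 mm tall, 320 g, loose. Point on its axis 65 mm above the underside, z up. Plinth 60 x 60 x 40 mm, wrist 34 mm thick, palm 62 to 112 mm above the underside, 30 thick along x, 46 wide along y (grip along x, 30 mm above this point), four fingers above. Chips if pressed with more than 60 N by a finger
- model_foot (a point): centre of the underside of the plaster master; axes as model_center
- model: the plaster master as a body; origin at the centre of its underside
- lane_stop (a point): feed lane: slick white channel, 370 mm long, 64 wide between aluminium rails 20 mm high, sloping 21 degrees down to a grey housing (95 mm above the bench); fixed. Point on the floor's centre line at the stop's face, 22 mm above the bench. x: up along the lane floor, y: across, z: normal to the floor. Things set on the floor slide down by themselves
- mallet: round wooden carver's mallet lying on the bench, 86 mm thick, 250 mm long; leave alone; origin under the middle of its head
- gouge: carving gouge with wooden handle lying on the bench, 180 mm long; leave alone; origin under its middle
- waxjar: amber jar with steel cap, 70 mm across, 70 mm high; leave alone; origin under its middle
- blank0_center (a point): roughed-out limewood hand, may be absent (None): plinth 56 x 56 x 28 mm with a mitten block on it, 34 mm thick along x, 46 wide along y, 28 to 76 mm above the underside; about 140 g, loose, on the bench. Point: its centre, 38 mm above the underside; z up. Grip the mitten along x, about 16 mm above this point
- blank0: the same wooden hand as a body; origin at the centre of its underside
- blank1_center (a point): another roughed-out limewood hand, same as blank0; may be absent (None)
- blank1: the same wooden hand as a body; origin at the centre of its underside
- blank2_center (a point): another roughed-out limewood hand, same as blank0; may be absent (None)
- blank2: the same wooden hand as a body; origin at the centre of its underside
- blank3_center (a point): another roughed-out limewood hand, same as blank0; may be absent (None)
- blank3: the same wooden hand as a body; origin at the centre of its underside
- blank4_center (a point): another roughed-out limewood hand, same as blank0; may be absent (None)
- blank4: the same wooden hand as a body; origin at the centre of its underside
Things that resemble listed ones, but are neither listed nor needed, are in the scene too. What is shaped like the blank3 but purple or red is not meant.

How it is judged:
By the outcome, as a careful person would: the job done as asked, in the order asked, and still so for the second after the job is handed in, with the robot touching nothing.
Of blank0, blank1, blank2, blank3, blank4 only 3 to 5 are there at a start; the rules pass over those that are not, and their reading is None.
At some moment in a run one of blank0, blank1, blank2, blank3, blank4 may be knocked a few centimetres aside while the robot is not near it.
It also fails if it takes over 210 s, if anything falls off the work surface, if the arm or the gripper's body presses on something with over 40 N, if the wrist force passes 120 N, or if a joint passes its speed limit or range.

## Working session

There is one attempt and no reset: what is moved stays moved. The work goes in short steps, Python scripts to look and compute and a tool call to move; the robot and the scene stay as the last step left them, time stands still between calls to the robot, and variables do not carry over. Pictures are saved under pics/ and viewed, at most 14 in all, crops included, and the job is handed in when it is done.

Besides the shell and the picture viewer there is one more tool, called after "Emit:" as name(argument=value, ...), one argument or row to a line, values as JSON. drive_tool: Moves the arm, as the interface text tells. Its arguments: {"type":"object","properties":{"steps":{"type":"array"},"grip_force":{"type":"number"}},"required":["steps"]}

```bash
mkdir -p pics
cat > h.py <<'E'
import numpy as np, cv2
from scipy.spatial.transform import Rotation as R
from cell import observe, get_image, arm
def shot(n,fn):
    d=get_image(n); cv2.imwrite('pics/'+fn,d['image'][:,:,::-1]); np.save('pics/%s.npy'%n,d,allow_pickle=True); return d
def cam(n): return np.load('pics/%s.npy'%n,allow_pickle=True).item()
def rot(d):
    a=np.array(d['attitude'],float)
    return a if a.shape==(3,3) else R.from_rotvec(a).as_matrix()
def ray(d,u,v):
    f=192/np.tan(np.radians(d['vfov'])/2)
    p=np.array([(u-d['cx'])/f,(v-d['cy'])/f]); q=p.copy()
    for _ in range(30): q=p/(1+d['k1']*(q@q))
    return rot(d)@np.array([q[0],q[1],1])
def at(d,u,v,z):
    r=ray(d,u,v); c=np.array(d['xyz']); return c+r*(z-c[2])/r[2]
def proj(d,P):
    f=192/np.tan(np.radians(d['vfov'])/2)
    q=rot(d).T@(np.array(P)-np.array(d['xyz'])); s=q[:2]/q[2]; s=s*(1+d['k1']*(s@s))
    return s*f+[d['cx'],d['cy']]
E
python3 - <<'E'
from h import *
for n in('top','side'):
    d=shot(n,n+'0.png'); print({k:v for k,v in d.items() if k!='image'})
    cv2.imwrite('pics/%s0b.png'%n,cv2.resize(d['image'][:,:,::-1],(800,600),interpolation=cv2.INTER_CUBIC))
print(observe(),arm.tcp_to_grasp)
E
```

```text
{'vfov': 45.48100546750392, 'cx': 257.2385191598385, 'cy': 195.6880730130164, 'k1': -0.13938757298275412, 'xyz': array([0.37395423, 0.00269709, 1.40826538]), 'attitude': array([-2.17855507,  2.15594987, -0.10241653])}
{'vfov': 45.6860392491096, 'cx': 253.32002884105967, 'cy': 185.3192721183587, 'k1': -0.13701598042054167, 'xyz': array([-0.35646355,  1.11474594,  0.96449301]), 'attitude': array([-0.78575091,  2.37516172, -1.28953106])}
{'clock': 0.1, 'joints': array([ 1.10139149,  0.43517664,  0.02495906,  1.57402459, -0.01159265,
        1.13399068, -0.0750835 ]), 'dq': array([-0.00058821, -0.00233139,  0.00054127, -0.0009721 , -0.00053451,
       -0.00132534,  0.00089566]), 'joint_efforts': array([ 4.17082454e-03, -6.69125533e+01,  9.88668948e-01, -3.15143466e+01,
       -6.04437618e-02,  3.73308139e-02,  1.03786290e-04]), 'position': array([ 0.22393388, -0.58300366,  0.22600164]), 'ee_rot': array([-3.08753875e+00, -5.72638915e-01,  6.20199619e-04]), 'force': array([-0.38954588, -0.58858844,  0.27019379]), 'ft_torque': array([-0.00806544,  0.04203792, -0.00315468]), 'gripper_force': 0.0, 'width': 0.9985240025241992} 0.0188
```

View pics/top0b.png

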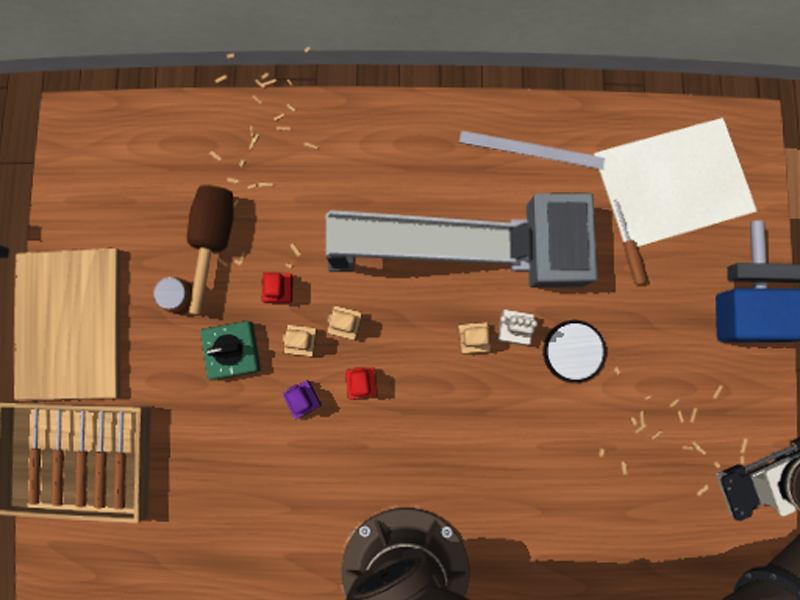

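View pics/side0b.png

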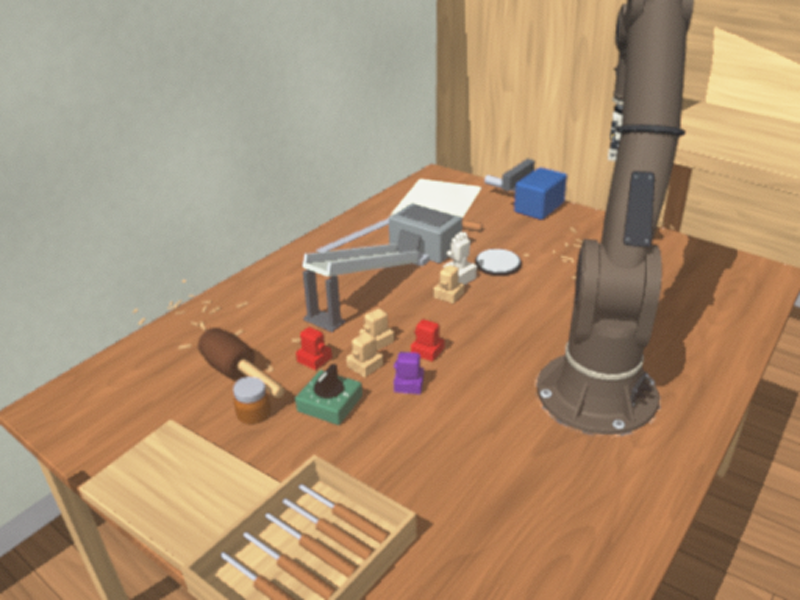

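The top view (800x600) shows the selector at (230,350), three blanks at (300,340), (344,323) and (475,338), the master at (518,326), the plate at (575,350), and the lane running from (330,235) to (520,242). The side view agrees with this. Next I'll enlarge crops of these areas.

Run:
```python
from h import *
im=cam('top')['image'][:,:,::-1]
a=im[185:275,120:260]; b=im[190:250,275:395]
A=cv2.resize(a,None,fx=4.9,fy=4.9,interpolation=cv2.INTER_CUBIC)[:, :700]
cv2.imwrite('pics/ca.png',cv2.resize(a,(700,450),interpolation=cv2.INTER_CUBIC))
cv2.imwrite('pics/cb.png',cv2.resize(b,(800,400),interpolation=cv2.INTER_CUBIC))
```

```text
(no output)
```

View pics/ca.png

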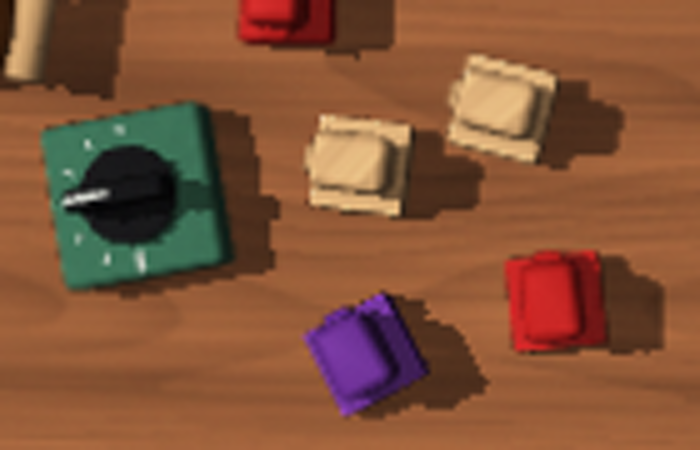

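View pics/cb.png

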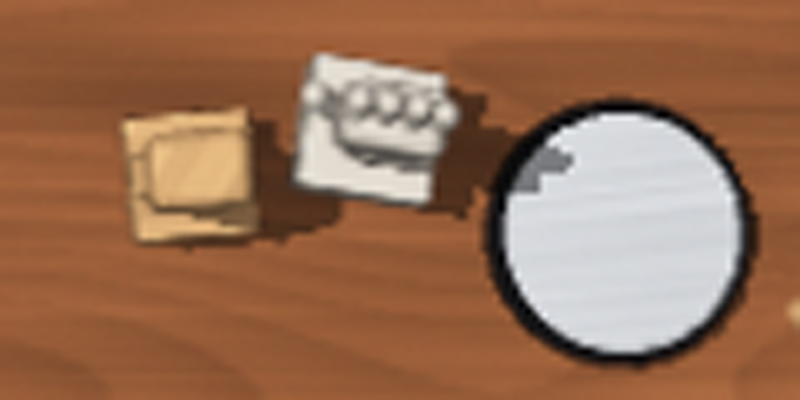

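The crops show the pointer tip at crop a (65,203), three marks past the broad zero mark at (140,260), so the selector is at click 3. All three blanks and the master grip roughly along world x. Now I'll compute positions from these corners.

```bash
cat > loc.py <<'E'
from h import *
def quad(d,c,z,s,o,name):
    P=np.array([at(d,u/s+o[0],v/s+o[1],z)[:2] for u,v in c])
    L=np.linalg.norm(np.roll(P,-1,0)-P,axis=1)*1000
    e=(P[1]-P[0])+(P[2]-P[3])
    # edge angle vs world -y (image horizontal)
    print(name,'ctr mm',(P.mean(0)*1000).round(1),'sides',L.round(0),'yaw deg',round(np.degrees(np.arctan2(e[0],-e[1])),1))
    f=(P[0]-P[1])
    return P.mean(0)
E
python3 - <<'E'
from loc import *
d=cam('top')
a=(5,(120,185)); b=(800/120,(275,190))
quad(d,[(42,130),(203,102),(232,262),(70,290)],.040,*a,'box')
quad(d,[(322,113),(412,125),(402,217),(310,203)],.028,*a,'b0')
quad(d,[(470,55),(556,73),(538,160),(450,140)],.028,*a,'b1')
quad(d,[(122,120),(247,107),(258,232),(137,243)],.028,*b,'b2')
quad(d,[(315,53),(445,73),(432,205),(293,187)],.040,*b,'model')
print('plate',at(d,621/b[0]+275,233/b[0]+190,.016))
for n,u,v in(('mark0',140,260),('m1',107,259),('m2',77,238),('m4',68,172),('m5',88,144),('m6',120,130)): print(n,at(d,u/5+120,v/5+185,.04)[:2].round(4))
print('ptr tip',at(d,65/5+120,203/5+185,.084), at(d,108/5+120,192/5+185,.084))
k=.64
for n,u,v,z in(('rail top far up',330,212,.17),('rail near up',331,257,.17),('rail far low',512,221,.05),('rail near low',512,262,.05)): print(n,at(d,u*k,v*k,z).round(4))
o=observe(); print(R.from_rotvec(o['ee_rot']).as_matrix().round(3))
c=d['image'][120:200,200:400,::-1]; cv2.imwrite('pics/cl.png',cv2.resize(c,(800,320),interpolation=cv2.INTER_CUBIC))
E
```

```text
box ctr mm [421.8 341.7] sides [100.  98. 100.  98.] yaw deg 10.5
b0 ctr mm [443.2 207.2] sides [55. 56. 57. 55.] yaw deg -7.4
b1 ctr mm [479.  121.6] sides [53. 54. 55. 53.] yaw deg -11.7
b2 ctr mm [ 451.5 -129.4] sides [57. 57. 55. 56.] yaw deg 6.1
model ctr mm [ 472.3 -209.7] sides [60. 60. 63. 61.] yaw deg -7.5
plate [ 0.42736006 -0.32870991  0.016     ]
mark0 [0.3833 0.3384]
m1 [0.3835 0.3586]
m2 [0.3959 0.3774]
m4 [0.4356 0.3843]
m5 [0.4527 0.3725]
m6 [0.4614 0.3531]
ptr tip [0.4154616  0.37320607 0.084     ] [0.42227613 0.34775567 0.084     ]
rail top far up [0.6638 0.1396 0.17  ]
rail near up [0.5831 0.1359 0.17  ]
rail far low [ 0.6778 -0.2004  0.05  ]
rail near low [ 0.5973 -0.1997  0.05  ]
[[ 0.933  0.359 -0.001]
 [ 0.359 -0.933  0.001]
 [-0.    -0.001 -1.   ]]
```

View pics/cl.png

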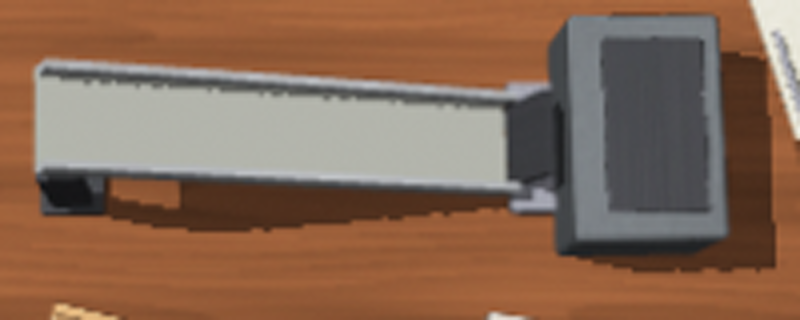

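Run:
```python
from h import *
from scipy.optimize import least_squares
d=cam('top'); s21,c21=np.sin(np.radians(21)),np.cos(np.radians(21))
def P(p,s,y,h):
    x0,y0,th=p; a=s*c21-h*s21; z=.022+s*s21+h*c21
    ex=np.array([np.cos(th),np.sin(th)]); ey=np.array([-ex[1],ex[0]])
    q=np.array([x0,y0])+a*ex+y*ey; return [q[0],q[1],z]
# lane x ~ +y world (th~90deg); lane +y ~ -x world (near robot)
far=[(48,69),(300,87),(500,100)]; near=[(42,169),(250,177),(508,185)]
end=(37,120)
px=lambda q:(q[0]/4+200,q[1]/4+120)
def res(p):
    r=[]
    for pts,y in((far,-.032),(near,.032)):
        A=proj(d,P(p,.05,y,.02));B=proj(d,P(p,.36,y,.02));t=(B-A)/np.linalg.norm(B-A);n=np.array([-t[1],t[0]])
        r+=[(np.array(px(q))-A)@n for q in pts]
    r.append((proj(d,P(p,.37,0,0))-px(end))[0]); return r
o=least_squares(res,[.63,-.22,1.55]); p=o.x
print(p[:2]*1000,np.degrees(p[2]),o.fun.round(2))
for q in [(p,0,0,0),(p,.37,-.032,0),(p,0,-.032,0),(p,0,.032,.02)]: print((proj(d,P(*q))-[200,120])*4)
for s in(.05,.12,.19,.26): print(s,np.array(P(p,s,0,0))*1000)
```

```text
[ 634.92466124 -199.66279854] 91.96167384657136 [ 1.22  0.5   0.25 -0.98 -0.82 -0.14  0.04]
[504.91756722 148.21095035]
[36.70101657 79.97617612]
[503.15744132 107.40403035]
[519.61533339 185.0886382 ]
0.05 [ 633.32679265 -153.01113354   39.91839748]
0.12 [631.08977662 -87.69880253  65.00415395]
0.19 [628.85276059 -22.38647152  90.08991041]
0.26 [626.61574456  42.92585949 115.17566688]
```

Emit:
drive_tool(
  steps=[
    [0,23,27.5,0,0.07],
    [0,23,27.5,0,0.07],
    [0,23,27.5,0,0.07],
    [0,23,27.5,0,0.07],
    [0,23,27.5,0,0.07],
    [0,23,27.5,0,0.07],
    [0,23,27.5,0,0.07],
    [0,23,27.5,0,0.07],
    [0,23,27.5,0,0.07],
    [0,23,27.5,0,0.07],
    [0,23,27.5,0,0.07],
    [0,23,27.5,0,0.07],
    [0,-2,37.5,0,0.07],
    [0,-2,37.5,0,0.07],
    [0,-2,37.5,0,0.07],
    [0,-2,37.5,0,0.07],
    [0,-2,37.5,0,0.07],
    [0,-2,37.5,0,0.07],
    [0,-2,37.5,0,0.07],
    [0,-2,37.5,0,0.06],
  ],
  grip_force=20,
)

```text
clock: 1.77
position: [0.4834, 0.0481, 0.2267]
ee_rot: [2.002, 2.421, -0.0]
force: [0.3, -0.7, 0.9]
width: 0.995
gripper_force: 0.0
```

Emit:
drive_tool(
  steps=[
    [0,-7.7,36.7,0,0],
    [0,-7.7,36.7,0,0],
    [0,-7.7,36.7,0,0],
    [0,-7.7,36.7,0,0],
    [0,-7.7,36.7,0,0],
    [0,-7.7,36.7,0,0],
    [0,-7.7,36.7,0,0],
    [0,-7.5,36.7,0,0],
    [0,0,0,-30,0],
    [0,0,0,-30,0],
    [0,0,0,-30,0],
    [0,0,0,-10,0],
    [0,0,0,0,0],
  ],
)

```text
clock: 2.85
position: [0.4214, 0.3386, 0.1243]
ee_rot: [-2.005, -2.418, 0.008]
force: [-0.6, -0.0, 0.7]
width: 0.999
gripper_force: 0.0
```

Run:
```python
from loc import *
ds=shot('side','s1.png'); dt=shot('top','t1.png')
a=dt['image'][185:275,115:235,::-1]; p=proj(ds,[.42,.34,.08]).astype(int); print(p)
b=ds['image'][p[1]-60:p[1]+30,p[0]-60:p[0]+60,::-1]
cv2.imwrite('pics/m1.png',np.vstack([cv2.resize(a,(400,300),interpolation=2),cv2.resize(b,(400,300),interpolation=2)]))
```

```text
[211 238]
```

View pics/m1.png

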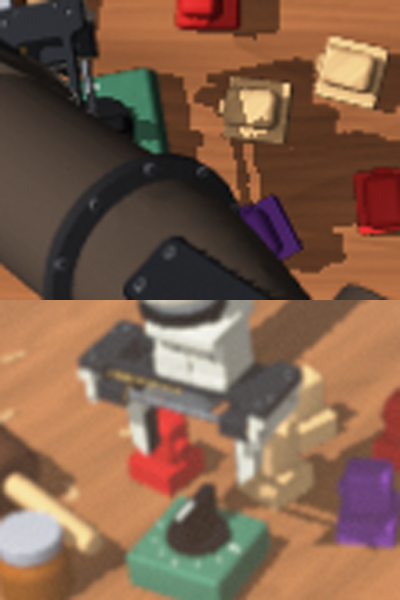

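The side crop shows the open fingers straddling the selector bar at (205,505), with nothing in the way. I'll go down and grip.

Emit:
drive_tool(
  steps=[
    [0,0.5,3,-25,0],
    [0,0,0,-25,0],
    [0,0,0,-18,0],
    [0,0,0,0,0],
    [1,0,0,0,0],
    [1,0,0,0,0],
    [1,0,0,0,0],
    [1,0,0,0,0],
    [1,0,0,0,0],
    [1,0,0,0,0],
  ],
)

```text
clock: 3.78
position: [0.4235, 0.3433, 0.0594]
ee_rot: [2.006, 2.418, 0.002]
force: [0.3, 0.1, -0.6]
width: 0.612
gripper_force: 0.0
```

Emit:
drive_tool(
  steps=[
    [1,0,0,0,0],
    [1,0,0,0,0],
    [1,0,0,0,0],
    [1,0,0,0,0],
    [1,0,0,0,0],
    [1,0,0,0,0],
    [1,0,0,0,0],
    [1,0,0,0,0],
    [1,0,0,0,0],
    [1,0,0,0,0],
    [1,0,0,0,0],
  ],
)

```text
clock: 4.7
position: [0.4243, 0.3433, 0.0588]
ee_rot: [2.006, 2.417, 0.002]
force: [5.8, 0.8, -3.9]
width: 0.154
gripper_force: 20.0
```

Emit:
drive_tool(
  steps=[
    [1,-0.5,0,0,0.1],
    [1,0,0,0,0.1],
    [1,0,0,0,0.1],
    [1,0,0,0,0.1],
    [1,0,0,0,0.1],
    [1,0,0,0,0.1],
    [1,0,0,0,0.1],
    [1,0,0,0,0.1],
    [1,0,0,0,0.1],
    [1,0,0,0,0.1],
    [1,0,0,0,0.1],
    [1,0,0,0,0.1],
    [1,0,0,0,0.1],
    [1,0,0,0,0.1],
    [1,0,0,0,0.1],
    [1,0,0,0,0.09],
    [1,0,0,0,0],
    [1,0,0,0,0],
  ],
)

```text
clock: 6.2
position: [0.4264, 0.3471, 0.0592]
ee_rot: [-0.32, 3.12, 0.013]
force: [15.5, 16.4, -19.6]
width: 0.148
gripper_force: 20.0
```

Emit:
drive_tool(
  steps=[
    [0,0,0,0,0],
    [0,0,0,0,0],
    [0,0,0,0,0],
    [0,0,0,0,0],
    [0,0,0,30,0],
    [0,0,0,35,0],
    [0,0,-30,35,0],
    [0,20,-30,10,0],
    [0,20,-38,0,-0.1],
    [0,0,-40,0,-0.1],
    [0,0,-40,0,-0.1],
    [0,0,-40,0,-0.1],
    [0,0,-40,0,-0.1],
    [0,0,-40,0,-0.1],
    [0,0,-40,0,-0.1],
    [0,0,-40,0,-0.1],
    [0,0,-40,0,-0.1],
    [0,0,-40,0,-0.1],
    [0,0,-40,0,-0.1],
    [0,0,-40,0,-0.1],
  ],
)

```text
clock: 7.87
position: [0.4611, -0.1928, 0.1655]
ee_rot: [-1.506, -2.757, 0.001]
force: [0.4, -0.1, 0.4]
width: 1.001
gripper_force: 0.0
```

Run:
```python
from loc import *
dt=shot('top','t2.png')
a=dt['image'][185:265,115:255,::-1]; b=dt['image'][175:255,260:400,::-1]
cv2.imwrite('pics/m2.png',np.vstack([cv2.resize(a,(525,300),interpolation=2),cv2.resize(b,(525,300),interpolation=2)]))
```

```text
(no output)
```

View pics/m2.png

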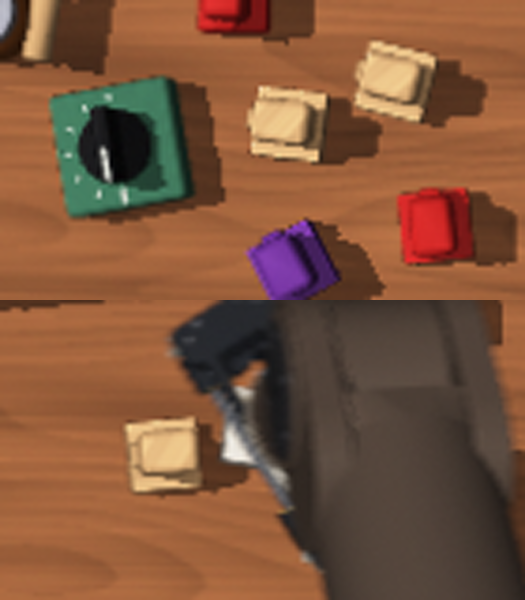

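The upper crop shows the white line pointing down at the broad zero mark, so the selector is at zero. The lower crop shows the arm above the master. Now I'll pick up the master.

Emit:
drive_tool(
  steps=[
    [0,11,-17,0,-0.117],
    [0,0,0,0,-0.117],
    [0,0,0,0,-0.117],
    [0,0,0,0,-0.117],
    [0,0,0,0,-0.117],
    [0,0,0,0,-0.117],
    [0,0,0,0,0],
    [0,0,0,0,0],
  ],
  grip_force=15,
)

```text
clock: 8.58
position: [0.4729, -0.2074, 0.1654]
ee_rot: [-2.352, -2.082, 0.001]
force: [0.3, -1.2, 0.1]
width: 1.003
gripper_force: 0.0
```

Emit:
drive_tool(
  steps=[
    [0,-0.5,-2,-25,0],
    [0,0,0,-25,0],
    [0,0,0,-25,0],
    [0,0,0,-14,0],
    [0.5,0,0,0,0],
    [0.5,0,0,0,0],
    [0.5,0,0,0,0],
    [0.5,0,0,0,0],
    [0.5,0,0,0,0],
    [0.5,0,0,0,0],
    [0.5,0,0,0,0],
    [0.6,0,0,0,0],
    [0.7,0,0,0,0],
    [0.7,0,0,0,0],
    [0.75,0,0,0,0],
    [0.75,0,0,0,0],
    [0.75,0,0,0,0],
  ],
)

```text
clock: 10.0
position: [0.4728, -0.2098, 0.0764]
ee_rot: [2.357, 2.077, 0.0]
force: [0.4, -0.3, 0.4]
width: 0.327
gripper_force: 15.0
```

Emit:
drive_tool(
  steps=[
    [0.8,0,0,10,0],
    [0.8,0,0,20,0],
    [0.8,0,0,15,0],
    [0.8,-4.5,-12,0,0],
    [0.8,-9,-24,0,0],
    [0.8,-9,-24,0,0],
    [0.8,-9,-24,0,0],
    [0.8,-9,-24,0,0],
    [0.8,-4.5,-12,0,0],
    [0.8,0,0,0,0],
    [0.8,0,0,0,0],
  ],
)

```text
clock: 10.92
position: [0.4272, -0.3298, 0.1214]
ee_rot: [-2.358, -2.075, -0.0]
force: [0.4, 0.3, -4.1]
width: 0.325
gripper_force: 15.0
```

Emit:
drive_tool(
  steps=[
    [0.8,0,1,-15,0],
    [0.8,0,0,-8,0],
    [0.8,0,0,-4,0],
    [0.8,0,0,-1,0],
    [0.8,0,0,0,0],
  ],
)

```text
clock: 11.33
position: [0.4278, -0.328, 0.0932]
ee_rot: [-2.355, -2.078, -0.0]
force: [-0.8, 0.5, -2.4]
width: 0.326
gripper_force: 15.0
```

Emit:
drive_tool(
  steps=[
    [0.8,0,0,-1,0],
    [0.8,0,0,0,0],
    [0.6,0,0,0,0],
    [0.5,0,0,0,0],
    [0.3,0,0,0,0],
    [0,0,0,0,0],
    [0,0,0,0,0],
    [0,0,0,0,0],
    [0,0,0,0,0],
    [0,0,0,0,0],
    [0,0,0,15,0],
    [0,0,0,30,0],
    [0,0,0,40,0],
    [0,0,15,20,0.05],
    [0,4,30,0,0.08],
    [0,4,38,0,0.1],
    [0,4,38,0,0],
    [0,4,38,0,0],
    [0,4,30,0,0],
    [0,4,10,0,0],
  ],
)

```text
clock: 13.0
position: [0.4517, -0.1246, 0.1979]
ee_rot: [2.096, 2.34, 0.002]
force: [-0.7, 0.9, -0.0]
width: 0.999
gripper_force: 0.0
```

Run:
```python
from loc import *
dt=shot('top','t3.png');ds=shot('side','s3.png')
a=dt['image'][175:265,150:390,::-1]; p=proj(ds,[.43,-.3,.08]).astype(int)
b=ds['image'][110:230,200:360,::-1]
cv2.imwrite('pics/m3.png',np.vstack([cv2.resize(a,(800,300),interpolation=2),np.pad(cv2.resize(b,(400,300),interpolation=2),((0,0),(0,400),(0,0)))]))
```

```text
(no output)
```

View pics/m3.png

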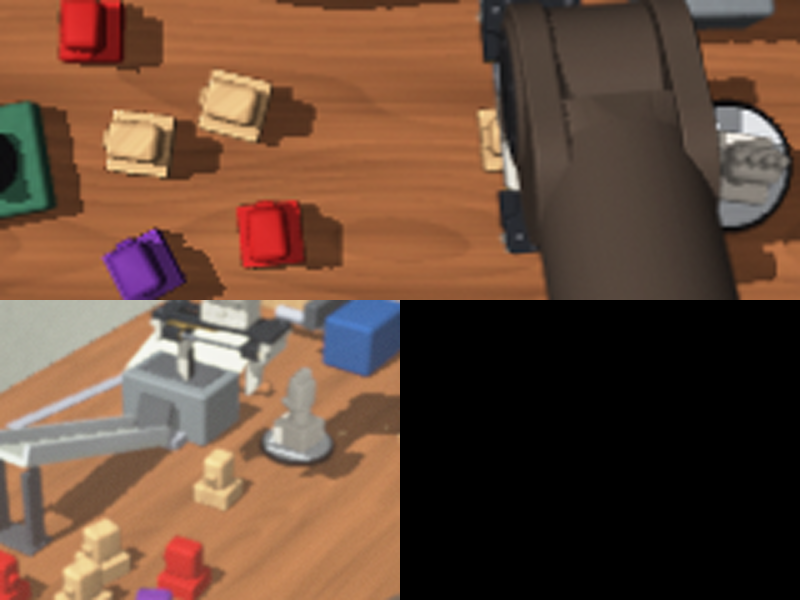

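The side crop shows the master upright in the middle of the plate at (298,420), and blank2 has not moved. The top crop shows the other two blanks at (140,145) and (235,105), also unchanged. Next I'll pick blank2.

Emit:
drive_tool(
  steps=[
    [0,0,-4.8,-30,0],
    [0,0,0,-40,0],
    [0,0,0,-40,0],
    [0,0,0,-35,0],
    [0,0,0,-18,0],
    [0.4,0,0,0,0],
    [0.6,0,0,0,0],
    [0.7,0,0,0,0],
    [0.7,0,0,0,0],
    [0.7,0,0,0,0],
    [0.7,0,0,0,0],
    [0.7,0,0,0,0],
    [0.7,0,0,0,0],
    [0.7,0,0,0,0],
    [0.7,0,0,0,0],
    [0.7,0,0,0,0],
    [0.7,0,0,0,0],
  ],
  grip_force=10,
)

```text
clock: 14.52
position: [0.452, -0.1347, 0.0346]
ee_rot: [2.103, 2.333, 0.0]
force: [0.1, -0.3, 4.4]
width: 0.369
gripper_force: 10.0
```

Emit:
drive_tool(
  steps=[
    [0.75,0,0,15,0],
    [0.75,0,0,35,0],
    [0.75,0,0,35,-0.034],
    [0.75,10,-4,35,-0.034],
    [0.75,30,-6,0,0],
    [0.75,35,-6,0,0],
    [0.75,35,-6,0,0],
    [0.75,35,-6,0,0],
    [0.75,26,0,0,0],
    [0.75,10,0,0,0],
    [0.75,0,0,0,0],
    [0.75,0,0,0,0],
    [0.75,0,0,0,0],
  ],
)

```text
clock: 15.6
position: [0.6314, -0.1626, 0.1538]
ee_rot: [-2.18, -2.26, 0.002]
force: [0.6, -0.7, -2.4]
width: 0.371
gripper_force: 10.0
```

Emit:
drive_tool(
  steps=[
    [0.75,1.5,0,-25,0],
    [0.75,0,0,-25,0],
    [0.75,0,0,-14,0],
    [0.75,0,0,-3,0],
    [0.75,0,0,-3,0],
    [0.75,0,0,-3,0],
    [0.75,0,0,0,0],
    [0.75,0,0,0,0],
  ],
  grip_force=5,
)

```text
clock: 16.27
position: [0.6344, -0.1632, 0.0824]
ee_rot: [2.181, 2.259, 0.0]
force: [-1.2, -1.8, 2.2]
width: 0.37
gripper_force: 5.0
```

Run:
```python
from loc import *
dt=shot('top','t4.png');ds=shot('side','s4.png')
a=dt['image'][125:225,160:360,::-1]
b=ds['image'][110:210,180:310,::-1]
cv2.imwrite('pics/m4.png',np.vstack([cv2.resize(a,(600,300),interpolation=2),np.pad(cv2.resize(b,(390,300),interpolation=2),((0,0),(0,210),(0,0)))]))
```

```text
(no output)
```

View pics/m4.png

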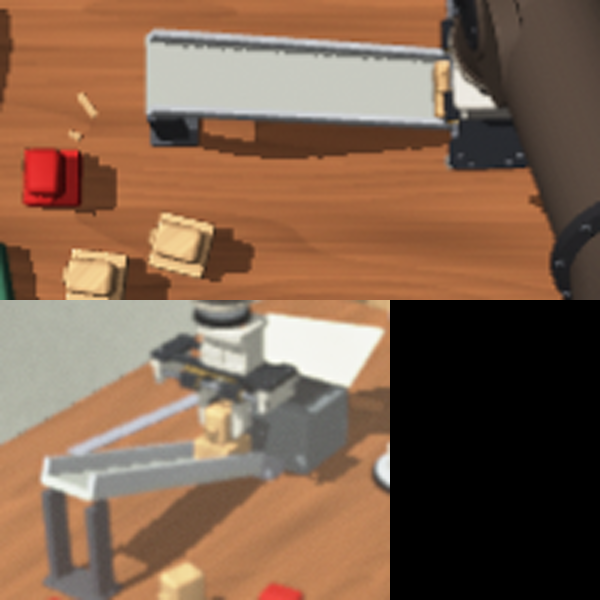

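The top crop shows the plinth between the rails at (440,90), and the side crop agrees. It can settle and be released.

Emit:
drive_tool(
  steps=[
    [0.75,0,0,-2,0],
    [0.75,0,0,-2,0],
    [0.75,0,0,-2,0],
    [0.75,0,0,0,0],
    [0.75,0,0,0,0],
  ],
  grip_force=3,
)

```text
clock: 16.78
position: [0.6342, -0.1624, 0.0751]
ee_rot: [-2.181, -2.261, -0.001]
force: [2.4, -1.2, 0.6]
width: 0.368
gripper_force: 3.0
```

Emit:
drive_tool(
  steps=[
    [0.5,0,0,0,0],
    [0.3,0,0,0,0],
    [0,0,0,0,0],
    [0,0,0,0,0],
    [0,0,0,0,0],
    [0,0,0,0,0],
    [0,0,0,25,0],
    [0,0,0,35,0],
    [0,0,0,35,-0.08],
    [0,-20,10,25,-0.08],
    [0,-30,20,0,-0.08],
    [0,-30,24,0,0],
    [0,-30,24,0,0],
    [0,-25,30,0,0],
    [0,-10,36,0,0],
    [0,-10,36,0,0],
    [0,0,36,0,0],
    [0,0,36,0,0],
    [0,0,30,0,0],
    [0,0,0,0,0],
  ],
  grip_force=10,
)

```text
clock: 18.45
position: [0.4783, 0.1266, 0.1964]
ee_rot: [-2.427, -1.992, -0.006]
force: [-0.5, -0.2, 1.1]
width: 0.997
gripper_force: 0.0
```

Run:
```python
from loc import *
dt=shot('top','t5.png');ds=shot('side','s5.png')
a=dt['image'][125:225,160:360,::-1]
b=ds['image'][110:240,180:350,::-1]
cv2.imwrite('pics/m5.png',np.vstack([cv2.resize(a,(600,300),interpolation=2),np.pad(cv2.resize(b,(392,300),interpolation=2),((0,0),(0,208),(0,0)))]))
```

```text
(no output)
```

View pics/m5.png

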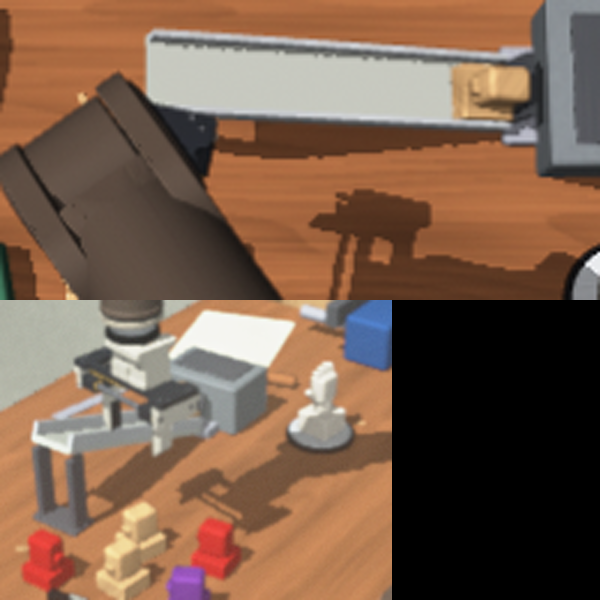

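Blank2 sits upright at the stop, at (490,92) in the top crop. The two remaining blanks have not moved. Next is blank1.

Emit:
drive_tool(
  steps=[
    [0,0,2,-30,0],
    [0,0,0,-40,0],
    [0,0,0,-40,0],
    [0,0,0,-35,0],
    [0,0,0,-15,0],
    [0.4,0,0,0,0],
    [0.6,0,0,0,0],
    [0.7,0,0,0,0],
    [0.7,0,0,0,0],
    [0.7,0,0,0,0],
    [0.7,0,0,0,0],
    [0.7,0,0,0,0],
    [0.7,0,0,0,0],
    [0.7,0,0,0,0],
    [0.7,0,0,0,0],
    [0.7,0,0,0,0],
    [0.7,0,0,0,0],
  ],
)

```text
clock: 19.97
position: [0.4792, 0.1213, 0.0355]
ee_rot: [2.436, 1.983, 0.0]
force: [-1.3, -1.0, 3.7]
width: 0.374
gripper_force: 9.9
```

Emit:
drive_tool(
  steps=[
    [0.75,0,0,15,0],
    [0.75,0,0,35,0],
    [0.75,0,-10,40,0.04],
    [0.75,0,-20,40,0.05],
    [0.75,0,-36,0,0.05],
    [0.75,0,-36,0,0.05],
    [0.75,10,-36,0,0.05],
    [0.75,20,-34,0,0],
    [0.75,25,-30,0,0],
    [0.75,30,-20,0,0],
    [0.75,30,-12,0,0],
    [0.75,25,-8,0,0],
    [0.75,13,0,0,0],
    [0.75,0,0,0,0],
    [0.75,0,0,0,0],
    [0.75,0,0,0,0],
  ],
)

```text
clock: 21.3
position: [0.631, -0.1187, 0.1622]
ee_rot: [-2.179, -2.261, 0.001]
force: [0.3, 0.6, -0.9]
width: 0.373
gripper_force: 9.9
```

Emit:
drive_tool(
  steps=[
    [0.75,0,0,-25,0],
    [0.75,0,0,-25,0],
    [0.75,0,0,-13,0],
    [0.75,0,0,-3,0],
    [0.75,0,0,-2,0],
    [0.75,0,0,-2,0],
    [0.75,0,0,-2,0],
    [0.75,0,0,-2,0],
    [0.75,0,0,0,0],
    [0.75,0,0,0,0],
  ],
  grip_force=4,
)

```text
clock: 22.13
position: [0.6328, -0.1198, 0.0893]
ee_rot: [2.181, 2.259, 0.001]
force: [4.5, -1.8, 1.7]
width: 0.37
gripper_force: 4.0
```

Emit:
drive_tool(
  steps=[
    [0.5,0,0,0,0],
    [0.3,0,0,0,0],
    [0,0,0,0,0],
    [0,0,0,0,0],
    [0,0,0,0,0],
    [0,0,0,0,0],
    [0,0,0,30,0],
    [0,0,0,35,0],
    [0,-15,0,30,-0.08],
    [0,-30,10,10,-0.084],
    [0,-33,22,0,0],
    [0,-33,24,0,0],
    [0,-30,28,0,0],
    [0,-18,36,0,0],
    [0,-10,40,0,0],
    [0,-10,40,0,0],
    [0,-10,40,0,0],
    [0,0,40,0,0],
    [0,0,38,0,0],
    [0,0,10,0,0],
  ],
  grip_force=10,
)

```text
clock: 23.8
position: [0.4418, 0.2155, 0.1946]
ee_rot: [-2.351, -2.081, -0.006]
force: [-0.6, -0.4, -0.5]
width: 0.997
gripper_force: 0.0
```

Run:
```python
from loc import *
print(observe()['position'])
dt=shot('top','t6.png');ds=shot('side','s6.png')
a=dt['image'][125:225,160:360,::-1]
b=ds['image'][130:250,180:350,::-1]
cv2.imwrite('pics/m6.png',np.vstack([cv2.resize(a,(600,300),interpolation=2),np.pad(cv2.resize(b,(425,300),interpolation=2),((0,0),(0,175),(0,0)))]))
```

```text
[0.44184316 0.21546479 0.19457109]
```

View pics/m6.png

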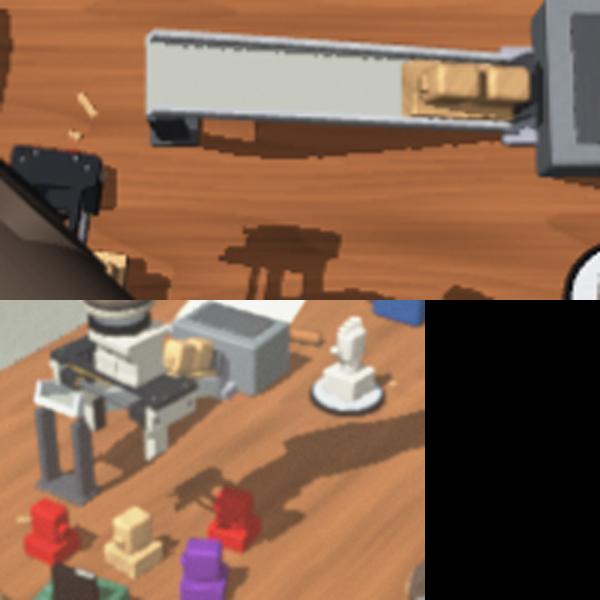

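Two blanks are in the lane, in file from (405,90) to (530,85), and the third is still in place. I'll pick the third.

Emit:
drive_tool(
  steps=[
    [0,0,0,0,0],
    [0,0,0,0,0],
    [0,0,0,-30,0],
    [0,0,0,-40,0],
    [0,0,0,-40,0],
    [0,0,0,-35,0],
    [0,0,0,-15,0],
    [0.4,0,0,0,0],
    [0.6,0,0,0,0],
    [0.7,0,0,0,0],
    [0.7,0,0,0,0],
    [0.7,0,0,0,0],
    [0.7,0,0,0,0],
    [0.7,0,0,0,0],
    [0.7,0,0,0,0],
    [0.7,0,0,0,0],
    [0.7,0,0,0,0],
    [0.7,0,0,0,0],
    [0.7,0,0,0,0],
  ],
)

```text
clock: 25.48
position: [0.4432, 0.2088, 0.0338]
ee_rot: [2.359, 2.075, 0.0]
force: [-0.8, -0.6, 4.0]
width: 0.371
gripper_force: 9.9
```

Emit:
drive_tool(
  steps=[
    [0.75,0,0,15,0],
    [0.75,0,0,36,0],
    [0.75,0,-10,38,0.04],
    [0.75,0,-15,38,0.04],
    [0.75,0,-36,14,0.04],
    [0.75,0,-38,0,0.043],
    [0.75,5,-38,0,0],
    [0.75,12,-38,0,0],
    [0.75,20,-34,0,0],
    [0.75,25,-30,0,0],
    [0.75,30,-20,0,0],
    [0.75,34,-10,0,0],
    [0.75,34,-3,0,0],
    [0.75,20,0,0,0],
    [0.75,7,0,0,0],
    [0.75,0,0,0,0],
    [0.75,0,0,0,0],
  ],
)

```text
clock: 26.9
position: [0.629, -0.0626, 0.174]
ee_rot: [-2.18, -2.26, 0.001]
force: [-0.4, -0.1, -1.0]
width: 0.37
gripper_force: 9.9
```

Emit:
drive_tool(
  steps=[
    [0.75,0,0,-25,0],
    [0.75,0,0,-20,0],
    [0.75,0,0,-9,0],
    [0.75,0,0,-3,0],
    [0.75,0,0,-2,0],
    [0.75,0,0,-2,0],
    [0.75,0,0,-2,0],
    [0.75,0,0,0,0],
    [0.75,0,0,0,0],
  ],
  grip_force=4,
)

```text
clock: 27.65
position: [0.6391, -0.0685, 0.1226]
ee_rot: [2.172, 2.239, 0.015]
force: [8.9, -16.7, 56.8]
width: 0.477
gripper_force: 36.0
```

Emit:
drive_tool(
  steps=[
    [0.75,0,0,6,0],
    [0.75,0,0,6,0],
    [0.75,0,0,0,0],
    [0.75,0,0,0,0],
  ],
)

```text
clock: 27.98
position: [0.6316, -0.0649, 0.1273]
ee_rot: [2.179, 2.254, 0.003]
force: [2.1, -5.1, 17.4]
width: 0.378
gripper_force: 11.5
```

Run:
```python
from loc import *
dt=shot('top','t7.png');ds=shot('side','s7.png')
a=dt['image'][125:225,220:370,::-1]
b=ds['image'][110:190,180:320,::-1]
cv2.imwrite('pics/m7.png',np.vstack([cv2.resize(a,(450,300),interpolation=2),cv2.resize(b,(450,257),interpolation=2)]))
```

```text
(no output)
```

View pics/m7.png

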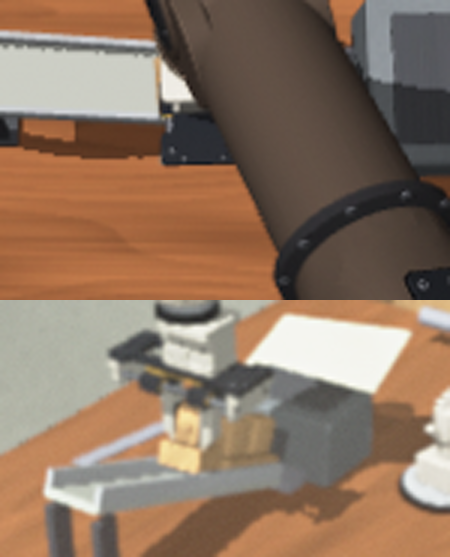

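The side crop shows the third blank held high, its plinth at (180,455) apparently caught on a rail. I'll raise it clear and measure the lane across at this spot numerically.

Emit:
drive_tool(
  steps=[
    [0.75,0,0,10,0],
    [0.75,0,0,15,0],
    [0.75,0,0,15,0],
    [0.75,0,0,0,0],
    [0.75,0,0,0,0],
    [0.75,0,0,0,0],
  ],
  grip_force=10,
)

```text
clock: 28.58
position: [0.629, -0.0633, 0.1629]
ee_rot: [-2.182, -2.26, 0.002]
force: [-0.5, -1.1, -1.3]
width: 0.371
gripper_force: 10.8
```

Run:
```python
from h import *
im=cv2.imread('pics/t6.png')[:,:,::-1]; d=cam('top')
for y,s in((.1,.321),(.0,.214),(-.06,.15)):
    u=int(round(proj(d,[.63,y,.022+s*.358])[0]))
    print('y',y,'col',u); print([(v,tuple(int(c) for c in im[v,u])) for v in range(130,172)])
for s in(.15,.321):
  for yy in(-.036,-.032,.032,.036):
    for h in(0,.02):
      a=s*.9336-h*.358; z=.022+s*.358+h*.934
      print(s,yy,h,proj(d,[.6349-.0342*a-yy,-.1997+a-.034*yy,z]).round(1))
print(observe()['position'],observe()['width'])
```

```text
y 0.1 col 226
[(130, (155, 95, 58)), (131, (161, 98, 60)), (132, (160, 98, 59)), (133, (163, 100, 61)), (134, (170, 104, 65)), (135, (183, 153, 136)), (136, (196, 192, 190)), (137, (162, 165, 167)), (138, (98, 100, 102)), (139, (99, 101, 98)), (140, (121, 123, 117)), (141, (179, 181, 172)), (142, (198, 200, 191)), (143, (199, 201, 191)), (144, (199, 201, 191)), (145, (199, 201, 191)), (146, (199, 200, 191)), (147, (199, 201, 191)), (148, (199, 200, 191)), (149, (199, 201, 191)), (150, (199, 201, 192)), (151, (199, 201, 192)), (152, (199, 200, 192)), (153, (199, 200, 191)), (154, (199, 201, 192)), (155, (199, 200, 191)), (156, (198, 200, 191)), (157, (199, 201, 192)), (158, (200, 201, 192)), (159, (198, 201, 191)), (160, (198, 201, 199)), (161, (197, 200, 203)), (162, (133, 135, 138)), (163, (79, 81, 83)), (164, (60, 52, 49)), (165, (60, 42, 32)), (166, (61, 41, 31)), (167, (62, 42, 30)), (168, (65, 44, 32)), (169, (65, 44, 32)), (170, (64, 43, 31)), (171, (64, 43, 32))]
y 0.0 col 261
[(130, (160, 98, 60)), (131, (162, 100, 61)), (132, (158, 97, 59)), (133, (156, 96, 59)), (134, (157,
[... 1690 characters left out ...]
(164, (206, 209, 212)), (165, (120, 122, 124)), (166, (73, 74, 75)), (167, (84, 58, 44)), (168, (86, 52, 32)), (169, (88, 53, 33)), (170, (89, 54, 34)), (171, (89, 54, 33))]
0.15 -0.036 0 [281.3 142.8]
0.15 -0.036 0.02 [284.  141.4]
0.15 -0.032 0 [281.3 144.1]
0.15 -0.032 0.02 [284.  142.7]
0.15 0.032 0 [281.9 165.4]
0.15 0.032 0.02 [284.7 164.3]
0.15 0.036 0 [282.  166.8]
0.15 0.036 0.02 [284.8 165.7]
0.321 -0.036 0 [225.9 139.5]
0.321 -0.036 0.02 [228. 138.]
0.321 -0.032 0 [225.9 140.9]
0.321 -0.032 0.02 [228.  139.4]
0.321 0.032 0 [226.2 163.2]
0.321 0.032 0.02 [228.3 162. ]
0.321 0.036 0 [226.3 164.6]
0.321 0.036 0.02 [228.4 163.4]
[ 0.62900245 -0.06332753  0.16294554] 0.3712229085142186
```

Run:
```python
from h import *
d=cam('top')
X=[]
for u,f,n in((226,137.3,159.7),(261,139.6,161.6),(282,141.3,162.6)):
    for c in(0,.5):
        y=0
        for _ in range(20):
            z=.022+(y+.1997)*.384+.02/.9336   # rail top height over horizontal position
            A=at(d,u+c,f+c,z);B=at(d,u+c,n+c,z); y=(A[1]+B[1])/2
        print(u,c,'ctr',((A+B)/2*1000).round(1),'width',round((A-B)[0]*1000,1))
```

```text
226 0 ctr [630.6  98.8 158. ] width 63.4
226 0.5 ctr [629.3  97.4 157.5] width 63.4
261 0 ctr [633.    1.4 120.7] width 64.0
261 0.5 ctr [631.7  -0.  120.1] width 64.0
282 0 ctr [634.4 -59.7  97.2] width 63.0
282 0.5 ctr [633.  -61.2  96.6] width 63.0
```

The profile gives a 64 mm channel width as expected and puts the lane centre at x = 633.7 mm here, so I was 3.5 mm off. I'll correct and look again.

Emit:
drive_tool(
  steps=[
    [0.75,4,0,0,-0.01],
    [0.75,0,0,0,0],
    [0.75,0,0,0,0],
    [0.75,0,0,0,0],
  ],
)

```text
clock: 28.92
position: [0.6339, -0.0632, 0.1631]
ee_rot: [-2.193, -2.249, 0.001]
force: [0.4, 0.5, -1.7]
width: 0.369
gripper_force: 10.8
```

Run:
```python
from loc import *
dt=shot('top','t8.png');ds=shot('side','s8.png')
a=dt['image'][125:185,250:330,::-1]
b=ds['image'][110:190,200:310,::-1]
cv2.imwrite('pics/m8.png',np.vstack([np.pad(cv2.resize(a,(320,240),interpolation=2),((0,0),(0,175),(0,0))),cv2.resize(b,(495,360),interpolation=2)]))
```

```text
(no output)
```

View pics/m8.png

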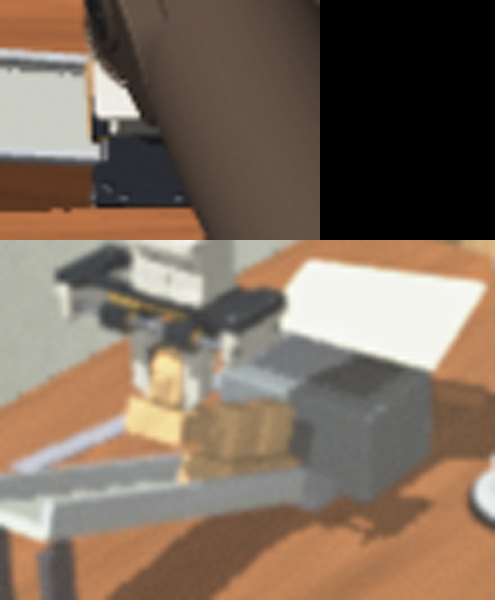

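The side crop shows the blank still upright in the fingers at (155,415), with the other two neatly at the stop. I'll lower it again, checking the force.

Emit:
drive_tool(
  steps=[
    [0.75,0,0,-15,0],
    [0.75,0,0,-15,0],
    [0.75,0,0,-8,0],
    [0.75,0,0,-3,0],
    [0.75,0,0,-2,0],
    [0.75,0,0,0,0],
    [0.75,0,0,0,0],
  ],
  grip_force=4,
)

```text
clock: 29.6
position: [0.6345, -0.0631, 0.1213]
ee_rot: [2.193, 2.248, 0.001]
force: [0.9, -1.0, -1.5]
width: 0.373
gripper_force: 4.6
```

Free this time. I'll settle it and release.

Emit:
drive_tool(
  steps=[
    [0.75,0,0,-3,0],
    [0.75,0,0,-2,0],
    [0.75,0,0,-2,0],
    [0.75,0,0,-2,0],
    [0.75,0,0,0,0],
    [0.75,0,0,0,0],
  ],
  grip_force=3,
)

```text
clock: 30.1
position: [0.634, -0.0633, 0.1115]
ee_rot: [-2.193, -2.249, 0.0]
force: [-0.3, -0.4, -1.9]
width: 0.371
gripper_force: 3.5
```

Emit:
drive_tool(
  steps=[
    [0.5,0,0,0,0],
    [0.3,0,0,0,0],
    [0,0,0,0,0],
    [0,0,0,0,0],
    [0,0,0,0,0],
    [0,0,0,0,0],
    [0,0,0,30,0],
    [0,0,0,35,0],
    [0,-15,0,30,0.1],
    [0,-30,10,0,0.12],
    [0,-33,20,0,0.12],
    [0,-33,20,0,0.12],
    [0,-30,25,0,0.12],
    [0,-25,30,0,0.12],
    [0,-15,36,0,0.12],
    [0,-10,36,0,0.12],
    [0,-10,36,0,0.12],
    [0,-9,36,0,0.12],
    [0,0,36,0,0.12],
    [0,0,36,0,0.12],
  ],
)

```text
clock: 31.77
position: [0.4236, 0.2591, 0.207]
ee_rot: [0.189, 3.135, -0.001]
force: [1.1, -0.2, 0.4]
width: 1.001
gripper_force: 0.0
```

Run:
```python
from h import *
d=shot('top','t9.png')
cv2.imwrite('pics/t9b.png',cv2.resize(d['image'][:,:,::-1],(800,600),interpolation=2))
```

```text
(no output)
```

View pics/t9b.png

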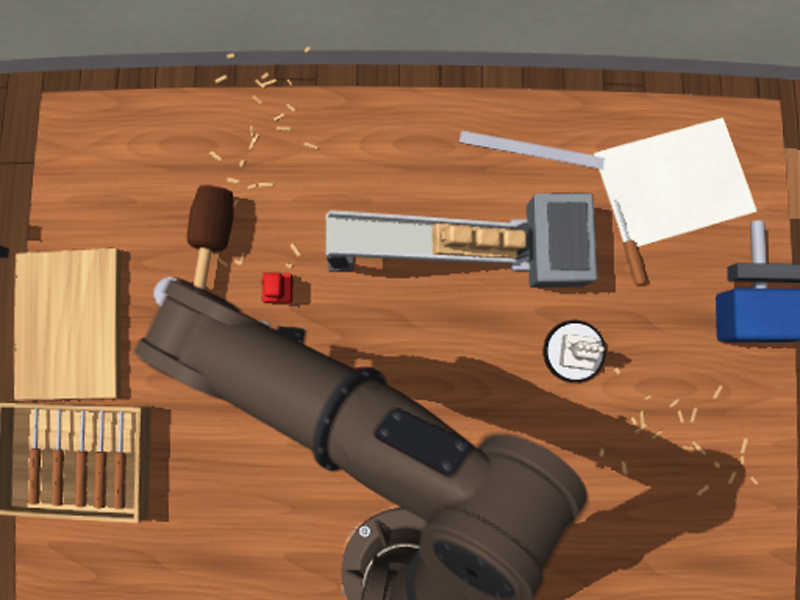

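The full top view shows three blanks in single file at the stop, from (440,238) to (525,238). The master is centred on the plate at (578,350), and there are no other wooden hands. That makes three clicks.

Emit:
drive_tool(
  steps=[
    [0,0,25,0,0.1],
    [0,0,15,0,0.1],
    [0,0,10,0,0.11],
    [0,0,0,0,0],
    [0,0,0,0,0],
    [0,0,0,-30,0],
    [0,0,0,-30,0],
    [0,0,0,-10,0],
    [0,0,0,0,0],
    [0,0,0,0,0],
    [0,0,0,0,0],
  ],
  grip_force=20,
)

```text
clock: 32.73
position: [0.4247, 0.3082, 0.1382]
ee_rot: [-0.286, 3.127, 0.002]
force: [0.1, 0.5, 0.2]
width: 1.0
gripper_force: 0.0
```

Emit:
drive_tool(
  steps=[
    [0,-1,20,0,0],
    [0,0,17,0,0],
    [0,0,0,0,0],
    [0,0,0,0,0],
    [0,0,0,-25,0],
    [0,0,0,-25,0],
    [0,0,0,-20,0],
    [0,0,0,-10,0],
    [0,0,0,0,0],
    [0,0,0,0,0],
    [0,0,0,0,0],
  ],
)

```text
clock: 33.65
position: [0.4236, 0.3453, 0.058]
ee_rot: [-0.288, 3.127, 0.002]
force: [0.8, -0.8, 0.4]
width: 1.003
gripper_force: 0.0
```

Emit:
drive_tool(
  steps=[
    [1,0,0,0,0],
    [1,0,0,0,0],
    [1,0,0,0,0],
    [1,0,0,0,0],
    [1,0,0,0,0],
    [1,0,0,0,0],
    [1,0,0,0,0],
    [1,0,0,0,0],
    [1,0,0,0,0],
    [1,0,0,0,0],
    [1,0,0,0,0],
    [1,0,0,0,0],
    [1,0,0,0,0],
    [1,0,0,0,0],
    [1,0,0,0,0],
    [1,0,0,0,0],
    [1,0,0,0,0],
  ],
)

```text
clock: 35.07
position: [0.4228, 0.3466, 0.0569]
ee_rot: [-0.29, 3.128, 0.005]
force: [1.2, 5.6, -3.6]
width: 0.149
gripper_force: 20.0
```

Emit:
drive_tool(
  steps=[
    [1,0.5,1.5,0,-0.1],
    [1,0,0,0,-0.1],
    [1,0,0,0,-0.1],
    [1,0,0,0,-0.1],
    [1,0,0,0,-0.1],
    [1,0,0,0,-0.1],
    [1,0,0,0,-0.1],
    [1,0,0,0,-0.1],
    [1,0,0,0,-0.1],
    [1,0,0,0,-0.1],
    [1,0,0,0,-0.1],
    [1,0,0,0,-0.1],
    [1,0,0,0,-0.1],
    [1,0,0,0,-0.1],
    [1,0,0,0,-0.1],
    [1,0,0,0,-0.07],
    [1,0,0,0,0],
    [1,0,0,0,0],
    [1,0,0,0,0],
  ],
)

```text
clock: 36.65
position: [0.4235, 0.3476, 0.0568]
ee_rot: [-2.001, -2.42, -0.003]
force: [1.1, 5.4, -3.1]
width: 0.152
gripper_force: 20.0
```

Emit:
drive_tool(
  steps=[
    [0,0,0,0,0],
    [0,0,0,0,0],
    [0,0,0,0,0],
    [0,0,0,0,0],
    [0,0,0,0,0],
    [0,0,0,0,0],
    [0,0,0,25,0],
    [0,0,0,35,0],
    [0,0,0,35,0],
    [0,0,-20,35,0],
    [0,0,-35,0,0],
    [0,0,-38,0,0],
    [0,0,-38,0,0],
    [0,0,-38,0,0],
    [0,0,-38,0,0],
    [0,0,-38,0,0],
    [0,0,-38,0,0],
    [0,0,-38,0,0],
    [0,0,0,0,0],
    [0,0,0,0,0],
  ],
)

```text
clock: 38.32
position: [0.4235, 0.0228, 0.1866]
ee_rot: [2.013, 2.411, -0.001]
force: [-0.7, 0.3, -0.6]
width: 1.0
gripper_force: 0.0
```

Run:
```python
from h import *
d=shot('top','t10.png'); t0=cv2.imread('pics/top0.png').astype(int); im=cv2.imread('pics/t10.png').astype(int)
diff=abs(im-t0).max(2)
print('selector region diff vs start (was click 3):',diff[200:250,125:170].max(),(diff[200:250,125:170]>40).sum())
p2=cv2.imread('pics/t2.png').astype(int); print('vs click0:',(abs(im-p2).max(2)[200:250,125:170]>40).sum())
t9=cv2.imread('pics/t9.png').astype(int)
print('plate',(abs(im-t9).max(2)[205:245,345:390]>40).sum(),'lane',(abs(im-t9).max(2)[130:175,270:345]>40).sum())
print(observe()['position'])
```

```text
selector region diff vs start (was click 3): 48 1
vs click0: 123
plate 524 lane 0
[0.42360447 0.02466728 0.18674708]
```

The selector matches its first click-3 picture. The difference at the plate is probably the arm's shadow, so I'll check it with the side camera.

Run:
```python
from h import *
d=shot('side','s10.png'); a=cv2.imread('pics/s10.png').astype(int)
p=proj(d,[.4275,-.328,.08]).astype(int); sl=(slice(p[1]-35,p[1]+25),slice(p[0]-22,p[0]+22))
for n in('s5','s6','s8'): 
    b=cv2.imread('pics/%s.png'%n).astype(int); print(n,(abs(a-b).max(2)[sl]>40).sum())
im=cv2.imread('pics/t10.png').astype(int); t9=cv2.imread('pics/t9.png').astype(int)
m=abs(im-t9).max(2)>40; m[:205]=0;m[245:]=0;m[:,:345]=0;m[:,390:]=0
print('ratio new/old',np.percentile(im[m].mean(1)/t9[m].mean(1),[5,50,95]))
```

```text
s5 287
s6 323
s8 649
ratio new/old [0.4956236  0.55613437 0.64793013]
```

The plate area is uniformly darkened to about 0.56 of its old brightness, so it is only shadow and the master hasn't moved. Handing in.

```bash
python3 -c "
from cell import arm
print(arm.sign_off())"
```

```text
the job is handed in; nothing more can be done
None
```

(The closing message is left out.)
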